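# Emboss a gift tag in the toggle press

## Task

Emboss the wooden gift tag: slide it square end first into the press, all the way in against the back stop, and leave it there while you push the lever over past its centre until it snaps down on the other side. Then push the lever back over to where it was, draw the tag out and lay it flat on the order pad, wholly on the pad. Leave the other things on the counter where they are.

Things in the scene. Friction and masses are not known exactly. Their poses are not given: they have to be found in the camera images.
- press: grey bench embossing press, fixed to the counter, base 135 mm (x) x 100 (y). Origin: on the die axis, at counter height. Its -x side is the open front, where the tag goes in along +x; z up. Head over the throat: x = -22 to 62 mm, y = +-28 mm, 88 to 120 mm above the counter, the lever's shaft on top of it; nothing overhangs the feed table in front.
- press_mouth (a point): middle of the slot's mouth, at bed height (45 mm above the counter), 53 mm in front of the die axis; axes as the press. The tag slides on the bed: first a feed table 36 mm wide (from 29 mm before to 15 mm behind this point), then between two side guides 7 mm high, 62 mm apart from 17 mm behind this point on and flared to about 75 mm apart at this point.
- press_stop (a point): middle of the steel stop bar's face at bed height, 22 mm behind the die axis, 75 mm behind press_mouth; axes as the press. The tag's square end comes to rest here.
- press_die (a point): centre of the upper die's face, a brass disc 32 mm across; moves with the ram. Lever open: 15.5 mm above the bed; lever thrown: pressed on the 6 mm tag, which it holds fast.
- press_lever (a joint): lever of the press on a shaft along the press's x axis (right over the die axis, 138 mm above the counter). 0 rad: open, leaning 0.55 rad from upright to the press's +y side. 1.10 rad: closed, leaning 0.55 rad to -y (1.05 to 1.10 with the tag in). A spring holds it at both ends; pushed past upright (0.55) it snaps over by itself. About 8 N at the grip's end moves it. Starts open.
- press_knob (a point): point on the lever's axis in its black grip, 110 mm from the shaft; it moves with the lever. The lever ends 10 mm beyond, 120 mm from the shaft; grip 17 to 23 mm thick over its last 54 mm, below it a 12 mm steel bar. The tip stands 240 mm above the counter at either end of the throw and rises to 258 mm as it goes over.
- tag: plywood gift tag, a flat blade 150 mm long (x) x 56 wide (y) x 6 thick (z), 30 g, lying on the counter. Origin: middle of its underside. The +x end is square; the -x end is a half round of 28 mm radius (straight sides from x = -47 to +75 mm) with a brass eyelet. Grip it across the 56 mm width, near x = -36 mm, so that the gripper stays in front of the press.
- tag_square_end (a point): middle of the tag's square end at the underside, 75 mm along +x from the origin
- tag_eyelet (a point): the eyelet near the tag's round end, on its upper face, 60 mm along -x from the origin
- order_pad: brown spiral notebook lying flat on the counter, loose, 210 mm (x) x 146 mm (y), 10 mm thick, 200 g; origin at the middle of its underside (the edges lie at y = -75 and +71 mm); the tag is laid on it
- sweet_jar_0: jar of sweets with a white lid, 64 mm across, 100 mm high, loose; bystander
- marker_a: white marker pen with a black cap, 135 mm long, 16 mm thick, loose; bystander
- bar_2: wrapped chocolate bar, 144 x 52 x 14 mm, loose; bystander
- lollipop_2: lollipop, 101 mm long with a 27 mm head, loose; bystander
- tongs: sweet tongs, 202 mm long, 37 mm wide, 10 mm high, loose; bystander

How it is judged (in metres and radians):
On the way, in this order (a step that is already met when the one before it is completed fails the run):
1. with the lever still open, the tag lies flat on the bed between the guides, its square end against the back stop (within 5 mm) (x of tag_square_end in the frame of press_stop between -0.005 and 0.004 m and z of tag_square_end in the frame of press_stop between -0.003 and 0.005 m and y of tag_square_end in the frame of press_stop between -0.006 and 0.006 m and value of joint press_lever below 0.2 rad), for 0.2 s.
2. the lever is over and home on the closed side (above 1.0 rad), the tag still within 5 mm of the stop (value of joint press_lever above 1 rad and x of tag_square_end in the frame of press_stop above -0.005 m and y of tag_square_end in the frame of press_stop between -0.006 and 0.006 m), for 0.3 s.
3. the lever is back over on the open side (below 0.1 rad) with the tag still in the press (value of joint press_lever below 0.1 rad and x of tag_square_end in the frame of press_stop above -0.03 m), for 0.2 s.
At the end, for the whole second after the job is handed in: The tag lies flat (tilt under 0.06 rad) and still on the order pad, its underside on the cover, the middle of its square end and its eyelet both within the pad's outline (to about 4 mm); the lever is back at the open end (below 0.1 rad) (value of joint press_lever below 0.1 rad and z of tag in the frame of order_pad between 0.006 and 0.015 m and angle between tag's own z axis and vertical below 0.06 rad and x of tag_square_end in the frame of order_pad between -0.108 and 0.108 m and y of tag_square_end in the frame of order_pad between -0.079 and 0.075 m and x of tag_eyelet in the frame of order_pad between -0.1 and 0.1 m and y of tag_eyelet in the frame of order_pad between -0.07 and 0.066 m and linear speed of each of tag, order_pad below 0.02 m/s); the robot touches nothing.
It fails at once if a bystander (jar, marker, bar, lollipop, tongs) is moved by more than 30 mm (distance of any of sweet_jar_0, marker_a, bar_2, lollipop_2, tongs from where it was at the start of the episode above 0.03 m).
It fails at once if the order pad is shoved by more than 40 mm (distance of order_pad from where it was at the start of the episode above 0.04 m).
It also fails if it takes over 69 s, if anything falls off the work surface, if the arm or the gripper's body presses on something with over 40 N, if the wrist force passes 120 N, or if a joint passes its speed limit or range.

## Robot

A 6-joint arm with a two-finger parallel gripper is mounted at the origin on a cart in front of the work surface, level with it; the furniture and walls round the work are solid. World frame = base frame: x ahead of the robot, y to its left, z up, the work surface at z = 0. Lengths are in mm, angles in degrees, forces in N, time in s.
With the tool pointing down it reaches from about 300 to 850 mm from the base axis. Payload 4.2 kg.
Tool frame: the origin (TCP) lies at the very end of the fingers, on their centre line; the grasp point (between the pads) lies 19 mm behind it; z points along the fingers, y is the direction in which the jaws open and shut (so a half turn about z gives the same grasp; the last joint's range is limited). The gripper opens to 91 mm and grips with 3 to 60 N. Pads are 32 mm wide; open, the fingers measure 118 mm over their backs; the gripper's body (76 mm by 178 mm) begins 60 mm behind the grasp point.
Start: joints at [-64.343, 18.312, 89.639, -0, 72.044, -1.146], TCP at [259.287, -513.238, 213.976] pointing down, gripper open.
Joint ranges: [-177.97, 177.97], [-48.28, 115.42], [12.27, 149.76], [-77.06, 257.06], [2.81, 150.46], [-146.56, 146.56]. Speed limits (degrees/s): [147.25, 147.25, 180, 180, 180, 180].

## Interface

Orientations are given as [roll, pitch, yaw] about the fixed x, y, z axes, in that order (R = Rz(yaw) Ry(pitch) Rx(roll)).
In Python, from workcell import env gives the robot as it stands. The module is installed in compiled form; this text tells all that it offers.
- The arm moves only by the tool arm_command, never from a script. Its argument "targets" is a list of rows, each a list of 5 numbers: the closure, from 0 (fully open) to 1 (shut), then the shift along the tool's x, y, z each as a share of 50 cm, from -1 to 1, then the turn about the tool's z as a share of pi/4 rad, from -1 to 1. A call has 1 to 8 rows; each row is the pose to reach, as a shift and turn from the pose measured when the call began, along the tool's axes at that moment; what a row does not reach only later rows make up. A row lasts 1/12 s, in which the tool goes at most 41.7 mm and 7.16 degrees, less where a joint would pass 70% of its speed; a pose out of reach is approached as far as the arm can. A call with a number of a shift or a turn outside -1 to 1 is refused whole. A call with a gripper value outside its range is refused whole. The fingers move at their own pace and stop on an object; "squeeze" is the grip in N (left out, the last holds). Time passes only in rows, so rows that repeat a pose let the fingers close. It gives the time, the measured TCP pose, the force and the opening at its end, in the units of the state.
- env.state(): the state, without advancing time (a new reading comes with each control period).
- env.grab_frame(name): name is "side" or "top" or "wrist"; returns the picture (384x512x3 uint8, red, green, blue); there is no depth.
- env.camera_params(name): a dict with "camera_matrix" (3x3 intrinsics, pixels), "R" (3x3) and "t" (3): a world point X has camera coordinates R X + t; the wrist camera has in their place "hand_eye" (4x4, takes a point from camera to tool coordinates, whose origin is the TCP and whose axes are the flange's). Camera axes: x right, y down, z forward; pixel columns grow to the right and rows downward; lengths in mm; the calibration is good to about 2 mm. A picture is of the moment at which its call begins: read the wrist's pose just before it. camera_params takes no time and is no camera call.
- env.job_done(): hands the job in, once; it reports no verdict.
The state is a dict: "time_s": time; "qpos": joint angles; "qvel": joint speeds; "effort": joint torques, N m; "ee_pos": TCP position; "ee_rot": TCP orientation; "force": force on the tool from outside, world axes, zero at the start; "torque": the same for the moment, N m; "gripper_width": finger opening in mm.
Only numpy, scipy, OpenCV 4.12 (cv2) and the standard library are available. Lean on these libraries where they do the work, as an engineer would, in place of code of your own. Each camera call takes 0.05 s, during which the arm holds its last target.

## Working session

There is one attempt and no reset: what is moved stays moved. The work goes in short steps, Python scripts to look and compute and a tool call to move; the robot and the scene stay as the last step left them, time stands still between calls to the robot, and variables do not carry over. Pictures are saved under pics/ and viewed, and the job is handed in when it is done.

Besides the shell and the picture viewer there is one more tool, called after "Request:" as a command line: name --pt "numbers of a row" for each row, then --argument value for the rest. arm_command: Moves the arm, as the interface text tells. Shift numbers are shares of 50 cm and turn numbers shares of pi/4 rad, none past 1 either way. Its arguments: {"type":"object","properties":{"targets":{"type":"array"},"squeeze":{"type":"number"}},"required":["targets"]}

```bash
mkdir -p pics
python3 - <<'E'
from workcell import env
import cv2,json
s=env.state(); print({k:s[k] for k in ("time_s","ee_pos","ee_rot","gripper_width","force")})
for n in ("side","top","wrist"):
    im=env.grab_frame(n); cv2.imwrite(f"pics/{n}0.png",im[:,:,::-1]); print(n,env.camera_params(n))
E
```

```text
{'time_s': 0.0, 'ee_pos': array([ 259.06926254, -512.77717763,  213.11137497]), 'ee_rot': array([-1.79899565e+02, -6.44715417e-04,  2.68027458e+01]), 'gripper_width': 90.96618799170795, 'force': array([ 0.02104608,  0.73482952, -0.20957585])}
side {'camera_matrix': array([[447.15406461,   0.        , 256.25721881],
       [  0.        , 447.15406461, 191.17406468],
       [  0.        ,   0.        ,   1.        ]]), 'R': array([[-0.28824068, -0.95743006,  0.01565256],
       [-0.51653407,  0.14170034, -0.84446052],
       [ 0.80629391, -0.25149295, -0.53538904]]), 't': array([  71.04598782,  420.74602838, 1349.4140509 ])}
top {'camera_matrix': array([[446.18086097,   0.        , 257.97277545],
       [  0.        , 446.18086097, 192.23908442],
       [  0.        ,   0.        ,   1.        ]]), 'R': array([[ 1.57734640e-03, -9.99985143e-01, -5.21780211e-03],
       [-9.76630800e-01, -4.19063091e-04, -2.14923485e-01],
       [ 2.14918106e-01,  5.43487504e-03, -9.76616952e-01]]), 't': array([ -80.30966162,  567.61168186, 1396.47817294])}
wrist {'camera_matrix': array([[300.23276816,   0.        , 256.82855174],
       [  0.        , 300.23276816, 186.75374661],
       [  0.        ,   0.        ,   1.        ]]), 'hand_eye': array([[ 5.57578295e-04, -9.67959218e-01, -2.51106831e-01,
         7.11631932e+01],
       [ 9.99999426e-01,  7.69392518e-04, -7.45350508e-04,
        -8.00708361e-01],
       [ 9.14668612e-04, -2.51106272e-01,  9.67959092e-01,
        -1.72052211e+02],
       [ 0.00000000e+00,  0.00000000e+00,  0.00000000e+00,
         1.00000000e+00]])}
```

```bash
ls .
```

```text
pics
```

View pics/top0.png

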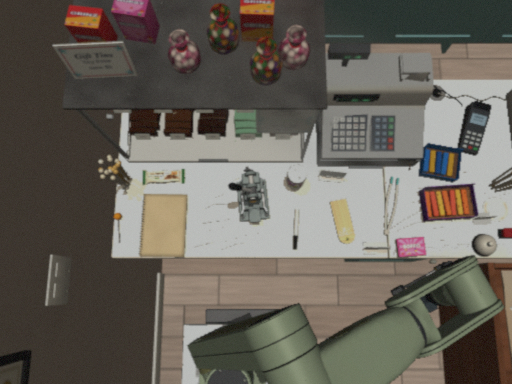

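View pics/side0.png

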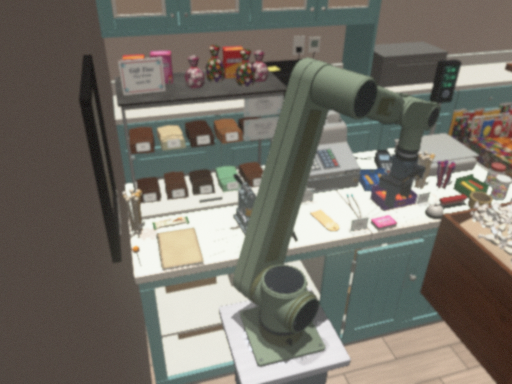

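```bash
cat > h.py <<'E'
from workcell import env
import cv2,numpy as np
from scipy.spatial.transform import Rotation as Ro
def cam(n,pose=None):
    p=env.camera_params(n);K=p["camera_matrix"]
    if n!="wrist": return K,np.array(p["R"]),np.array(p["t"])
    pos,rot=pose;H=p["hand_eye"];Rt=Ro.from_euler('xyz',rot,degrees=True).as_matrix()
    A=Rt@H[:3,:3];c=Rt@H[:3,3]+pos
    return K,A.T,-A.T@c
def p2w(C,uv,z):
    K,R,t=C;d=R.T@np.linalg.inv(K)@np.array([uv[0],uv[1],1]);c=-R.T@t
    return c+d*(z-c[2])/d[2]
def w2p(C,X):
    K,R,t=C;x=K@(R@np.array(X)+t);return x[:2]/x[2]
def shot(n,name):
    s=env.state();pose=(np.array(s["ee_pos"]),np.array(s["ee_rot"]))
    im=env.grab_frame(n)[:,:,::-1].copy();cv2.imwrite(f"pics/{name}.png",im)
    np.save(f"pics/{name}.npy",np.array(pose));return im
def crop(src,x0,y0,x1,y1,f,name):
    im=cv2.imread(f"pics/{src}.png")[y0:y1,x0:x1]
    im=cv2.resize(im,None,fx=f,fy=f,interpolation=cv2.INTER_CUBIC);cv2.imwrite(f"pics/{name}.png",im)
E
python3 - <<'E'
from h import *
crop("top0",110,155,270,265,5,"c1"); crop("top0",225,155,425,265,4,"c2")
C=cam("top")
for uv in [(333,202),(351,240),(142,195),(187,195),(185,257),(141,254)]: print(uv,p2w(C,uv,8).round())
E
```

```text
(333, 202) [ 546. -332.    8.]
(351, 240) [ 418. -388.    8.]
(142, 195) [570. 314.   8.]
(187, 195) [570. 161.   8.]
(185, 257) [361. 160.   8.]
(141, 254) [371. 306.   8.]
```

View pics/c1.png

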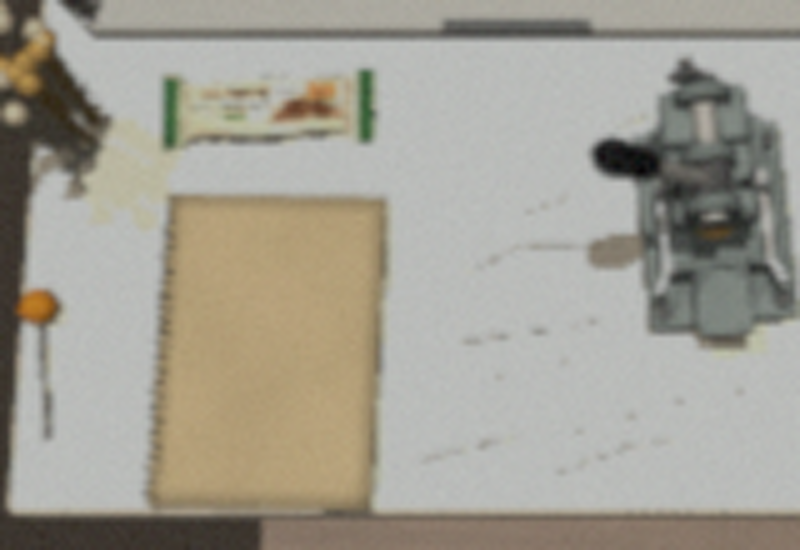

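View pics/c2.png

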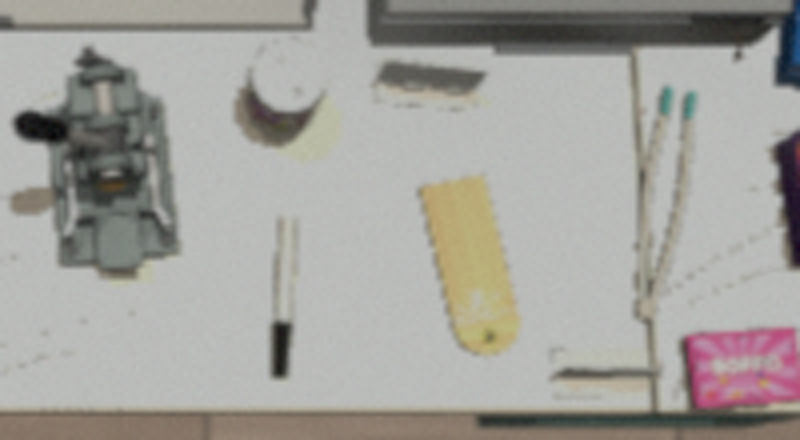

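View pics/wrist0.png

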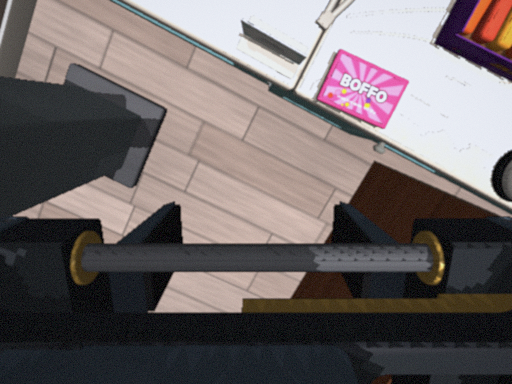

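Run:
```python
from h import *
C=cam("top")
f=lambda u,v,z:p2w(C,(225+u/4,155+v/4),z).round(1)
g=lambda u,v,z:p2w(C,(110+u/5,155+v/5),z).round(1)
for n,u,v,z in [("sqL",421,187,6),("sqR",485,178,6),("eye",489,337,6),("tail",490,354,6),("marker top",288,218,8),("markbot",280,377,8),("jar lid",288,76,100),("tongs joint",647,305,8),("tablefrontL",99,262,45),("tablefrontR",148,262,45),("baseL",62,265,10),("baseR",178,252,10),("knob",20,125,230)]: print(n,f(u,v,z))
for n,u,v,z in [("padTL",172,197,10),("padTR",386,200,10),("padBR",370,508,10),("padBL",152,505,10),("tabFL",698,335,45),("tabFR",752,330,45),("baseFL",650,333,12),("baseFR",795,318,12),("kn",605,155,230),("bar",270,105,10),("lolli",40,305,20)]: print(n,g(u,v,z))
s=env.state();print(s["time_s"],s["qpos"])
```

```text
sqL [ 547.1 -323.5    6. ]
sqR [ 554.9 -377.8    6. ]
eye [ 420.5 -375.6    6. ]
tail [ 406.4 -375.9    6. ]
marker top [ 520.1 -210.7    8. ]
markbot [ 387.1 -201.8    8. ]
jar lid [ 619.2 -205.   100. ]
tongs joint [ 447.  -507.4    8. ]
tablefrontL [477. -53.  45.]
tablefrontR [477.  -92.9  45. ]
baseL [479.8 -21.3  10. ]
baseR [ 490.9 -118.1   10. ]
knob [5.483e+02 2.000e-01 2.300e+02]
padTL [571.4 305.2  10. ]
padTR [569.4 160.   10. ]
padBR [362.5 163.2  10. ]
padBL [364.3 306.7  10. ]
tabFL [472.  -52.5  45. ]
tabFR [475.3 -87.7  45. ]
baseFL [478.3 -19.7  12. ]
baseFR [ 488.5 -116.4   12. ]
kn [549.   -2.7 230. ]
bar [635.7 241.8  10. ]
lolli [495.6 386.4  20. ]
0.15 [-6.43424257e+01  1.83425641e+01  8.96880718e+01 -1.38947363e-03
  7.20413746e+01 -1.14652506e+00]
```

Request:
arm_command --pt "0 0.46 -0.155 0 0.37" --pt "0 0.46 -0.155 0 0.37" --pt "0 0.46 -0.155 0 0.37" --pt "0 0.46 -0.155 0 0.37" --pt "0 0.46 -0.155 0 0.37" --pt "0 0.46 -0.155 0 0.37" --pt "0 0.46 -0.155 0 0.37" --pt "0 0.46 -0.155 0 0.37"

```text
time_s: 0.82
ee_pos: [430.5, -338.4, 213.1]
ee_rot: [-179.9, 0.1, 10.4]
force: [-0.3, -0.6, -0.6]
gripper_width: 91.5
```

Run:
```python
from h import *
s=env.state();print(s["time_s"],s["ee_pos"],s["ee_rot"],s["qpos"].round(1),s["qvel"].round(1))
shot("wrist","w1");shot("side","s1");crop("s1",180,80,480,280,2.6,"s1c")
```

```text
0.8167 [ 430.50815271 -338.44560267  213.12753892] [-1.79906880e+02  5.74402416e-02  1.03921214e+01] [-39.4  15.9  93.2   0.   71.   40.2] [-3.2 -0.1  0.1 -1.   0.  -0.3]
```

View pics/w1.png

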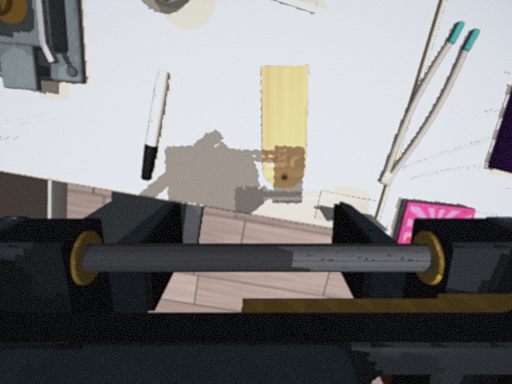

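View pics/s1c.png

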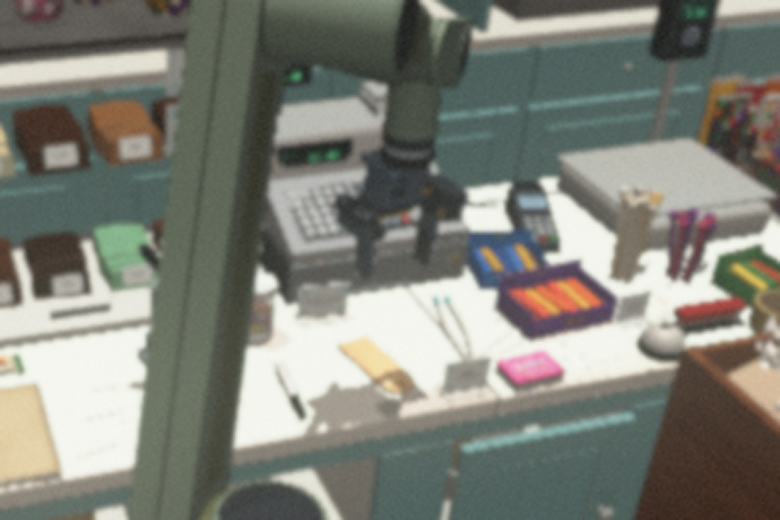

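Run:
```python
from h import *
crop("w1",225,50,345,210,5,"w1c")
```

```text
(no output)
```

View pics/w1c.png

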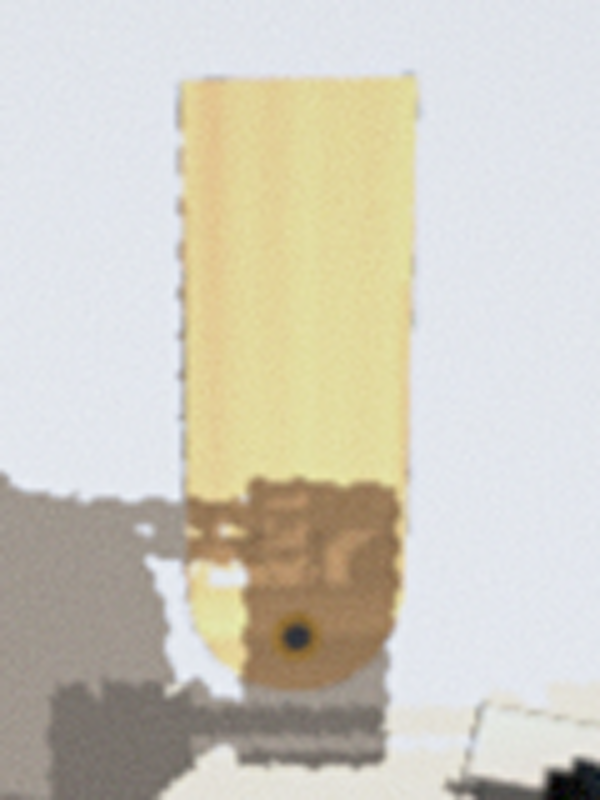

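Run:
```python
from h import *
P=np.load("pics/w1.npy");C=cam("wrist",P)
f=lambda u,v,z:p2w(C,(225+u/5,50+v/5),z)[:2]
L,R,E,T=f(181,79,6),f(416,77,6),f(297,635,6),f(300,690,6)
l2,r2=f(190,560,6),f(405,520,6)
print(L,R,E,T,l2,r2)
m=(L+R)/2;d=m-E;a=np.arctan2(d[1],d[0]);print("len",np.linalg.norm(d),"w",np.linalg.norm(L-R),"ang",np.degrees(a),"end ang",np.degrees(np.arctan2(*(L-R)[::-1]))-90, "sideL",np.degrees(np.arctan2(*(L-l2)[::-1])),"sideR",np.degrees(np.arctan2(*(R-r2)[::-1])))
u=np.array([np.cos(a),np.sin(a)])
org=(m-75*u+E+60*u)/2
g=org-36*u;print("org",org,"grasp",g)
yaw=np.radians(P[1][2]);D=g-P[0][:2]
print("tool dx,dy shares",(D@[np.cos(yaw),np.sin(yaw)])/500,(D@[np.sin(yaw),-np.cos(yaw)])/500)
```

```text
[ 549.00177997 -320.27757101] [ 559.4506208  -374.74261931] [ 422.19863993 -374.62343655] [ 407.92361015 -378.39296037] [ 436.46646392 -343.74753614] [ 456.44468584 -395.46687173]
len 134.7828253164015 w 55.45827044688973 ang 11.604986716205692 end ang 10.8599535400608 sideL 11.780539833574547 sideR 11.375738117750743
org [ 480.86573707 -362.57548969] grasp [ 445.60165825 -369.81736407]
tool dx,dy shares 0.018373910932297562 0.06715954651848535
```

Request:
arm_command --pt "0 0.018 0.067 0.08 -0.024" --pt "0 0.018 0.067 0.16 -0.024" --pt "0 0.018 0.067 0.24 -0.024" --pt "0 0.018 0.067 0.31 -0.024" --pt "0 0.018 0.067 0.36 -0.024" --pt "0 0.018 0.067 0.39 -0.024" --pt "0 0.018 0.067 0.4 -0.024" --pt "0 0.018 0.067 0.4 -0.024"

```text
time_s: 1.58
ee_pos: [441.8, -372.1, 11.8]
ee_rot: [-179.8, 0.2, 11.1]
force: [1.5, -0.4, 0.3]
gripper_width: 91.1
```

Run:
```python
from h import *
s=env.state();print(s["time_s"],s["ee_pos"],s["ee_rot"],s["force"])
shot("wrist","w2")
```

```text
1.5833 [ 441.81353939 -372.0789497    11.82577172] [-179.79550985    0.18364702   11.12008456] [ 1.46492939 -0.42253282  0.30900616]
```

View pics/w2.png

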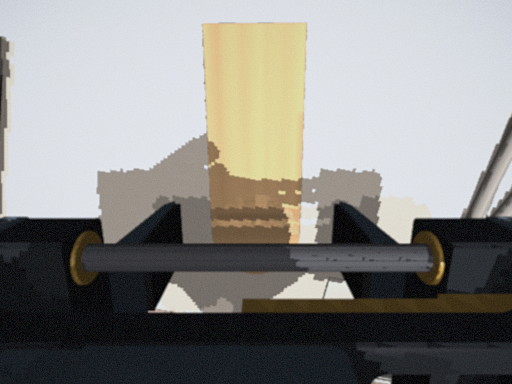

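Request:
arm_command --squeeze 25 --pt "0 0.006 0 0.019 0" --pt "0 0.006 0 0.019 0" --pt "0 0.006 0 0.019 0" --pt "0.5 0.006 0 0.019 0" --pt "1 0.006 0 0.019 0" --pt "1 0.006 0 0.019 0" --pt "1 0.006 0 0.019 0" --pt "1 0.006 0 0.019 0"

```text
time_s: 2.3
ee_pos: [445.9, -372.0, 3.9]
ee_rot: [-179.9, 0.1, 11.1]
force: [-1.2, -1.2, -0.0]
gripper_width: 60.8
```

Request:
arm_command --pt "0.3 0 0 0.005 0" --pt "0.3 0 0 0.005 0" --pt "0.3 0 0 0.005 0" --pt "1 0 0 0.005 0" --pt "1 0 0 0.005 0" --pt "1 0 0 0.005 0" --pt "1 0 0 0.005 0" --pt "1 0 0 0.005 0"

```text
time_s: 2.97
ee_pos: [445.8, -372.0, 1.4]
ee_rot: [-179.9, 0.1, 11.2]
force: [-0.3, 0.4, -0.4]
gripper_width: 55.6
```

Run:
```python
from h import *
s=env.state();print(s["time_s"],s["ee_pos"],s["ee_rot"],s["force"],s["gripper_width"])
```

```text
2.9667 [ 445.84514269 -371.99314659    1.41139252] [-1.79941842e+02  6.96606509e-02  1.11505956e+01] [-0.28311672  0.44013585 -0.41195028] 55.57806067512806
```

Request:
arm_command --pt "1 0 0 -0.04 0" --pt "1 0 0 -0.1 0" --pt "1 0 -0.03 -0.17 0.02" --pt "1 0.01 -0.09 -0.24 0.06" --pt "1 0.02 -0.16 -0.3 0.114" --pt "1 0.039 -0.24 -0.35 0.114" --pt "1 0.039 -0.31 -0.397 0.114" --pt "1 0.039 -0.363 -0.397 0.114"

```text
time_s: 3.63
ee_pos: [431.8, -190.1, 203.4]
ee_rot: [179.9, -0.3, 6.0]
force: [1.2, -0.1, -0.1]
gripper_width: 55.3
```

Request:
arm_command --pt "1 0 0 0 0" --pt "1 0 0 0 0"

```text
time_s: 3.8
ee_pos: [432.0, -188.8, 204.8]
ee_rot: [179.7, -0.4, 6.1]
force: [-0.0, -0.4, -0.5]
gripper_width: 55.5
```

Run:
```python
from h import *
s=env.state();print(s["time_s"],s["ee_pos"],s["ee_rot"],s["force"],s["gripper_width"],s["qvel"].round(1))
shot("wrist","w3");shot("top","t3");crop("w3",0,0,260,195,3,"w3c");crop("t3",220,150,360,260,5,"t3c")
```

```text
3.8 [ 432.02661852 -188.82067085  204.7906902 ] [179.74978194  -0.4155047    6.14162487] [-0.00385352 -0.39273472 -0.53188427] 55.504851160186185 [-2.3  2.6 -0.5 -0.8 -0.9 -0.6]
```

View pics/w3.png

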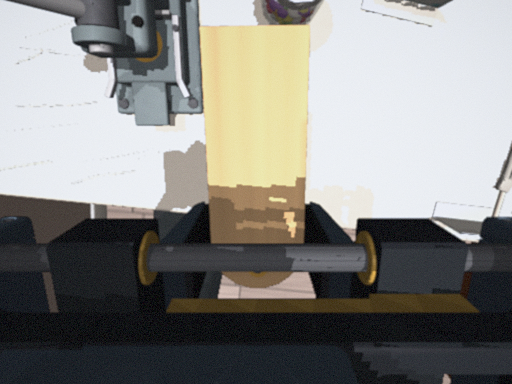

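View pics/w3c.png

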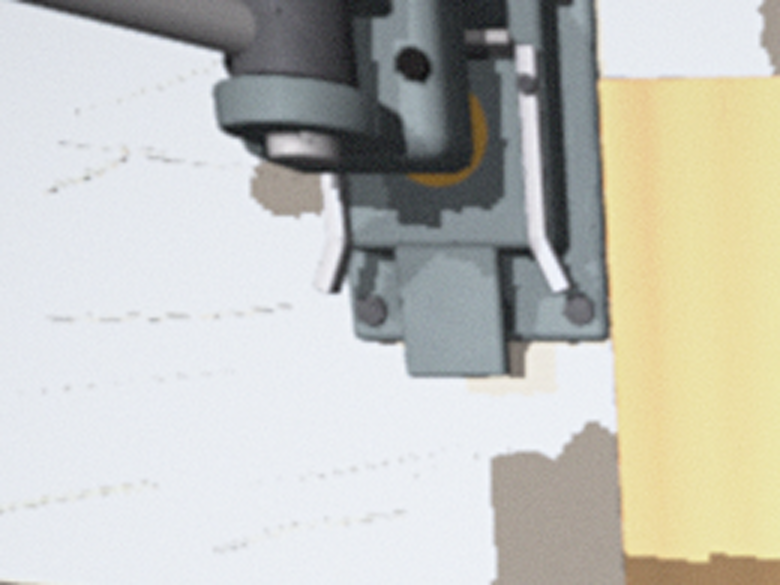

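View pics/t3c.png

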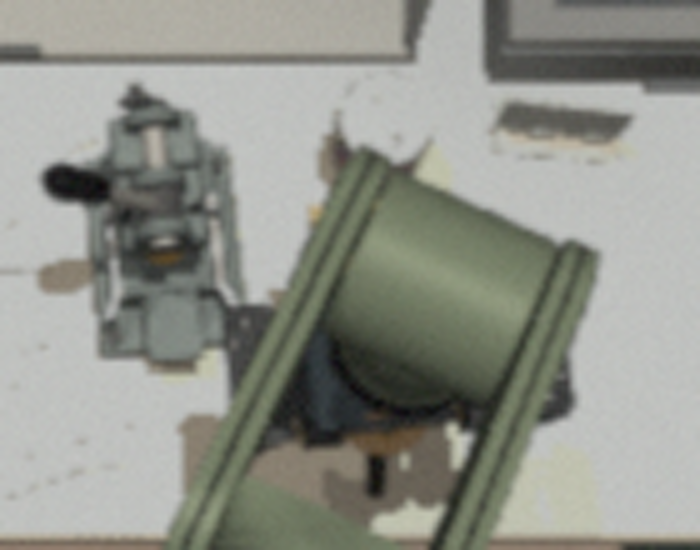

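Run:
```python
from h import *
C=cam("wrist",np.load("pics/w3.npy"))
f=lambda u,v,z:p2w(C,(u/3,v/3),z)[:2]
a,b=f(408,375,45),f(506,375,45);print("front",a,b,np.linalg.norm(a-b),(a+b)/2,np.degrees(np.arctan2(*(a-b)[::-1]))-90)
a2,b2=f(398,250,45),f(498,255,45)
print("sides",np.degrees(np.arctan2(*(a2-a)[::-1])),np.degrees(np.arctan2(*(b2-b)[::-1])))
t,u=f(333,293,45),f(556,293,45);print("flare tips",t,u,np.linalg.norm(t-u),(t+u)/2,np.degrees(np.arctan2(*(t-u)[::-1]))-90)
t,u=f(333,291,52),f(556,291,52);print("flare tips",t,u,np.linalg.norm(t-u),(t+u)/2)
t,u=f(346,243,52),f(532,240,52);print("bends",t,u,np.linalg.norm(t-u),(t+u)/2,np.degrees(np.arctan2(*(t-u)[::-1]))-90)
q=f(519,50,52);print("right guide dir",np.degrees(np.arctan2(*(q-u)[::-1])))
c,d=f(358,338,10),f(606,338,10);print("base",c,d,np.linalg.norm(c-d),np.degrees(np.arctan2(*(c-d)[::-1]))-90,(c+d)/2)
# tag in hand
g=lambda u,v:p2w(C,(u,v),209)[:2]
L,R=g(200,27),g(309,26.5);print("tag",L,R,np.linalg.norm(L-R),np.degrees(np.arctan2(*(L-R)[::-1]))-90)
```

```text
front [472.53856675 -52.18176184] [476.33684036 -87.35354375] 35.376279135577285 [474.43770356 -69.76765279] 6.16360343780417
sides 5.211617341316135 5.955204570801066
flare tips [498.25238476 -25.5752446 ] [ 506.73223942 -103.89461342] 78.77709989360868 [502.49231209 -64.73492901] 6.1795001200601405
flare tips [498.97998129 -28.82938197] [ 507.27742807 -105.45930424] 77.07783474642311 [503.12870468 -67.14434311]
bends [515.2938841  -33.40120053] [523.11087721 -96.48446364] 63.565741288432754 [519.20238065 -64.94283209] 7.063826011391271
right guide dir 6.605093021524203
base [481.82694717 -18.97520147] [ 492.36197387 -116.41327654] 98.0059450354369 6.170861381498227 [487.09446052 -67.694239  ]
tag [ 539.30831971 -147.03487872] [ 545.55682743 -202.24836035] 55.56592842971649 6.45669024302596
```

Request:
arm_command --pt "1 -0.07 -0.01 0.0 0.008" --pt "1 -0.149 -0.04 0.04 0.008" --pt "1 -0.149 -0.1 0.1 0.008" --pt "1 -0.149 -0.16 0.16 0.008" --pt "1 -0.149 -0.224 0.22 0.008" --pt "1 -0.149 -0.224 0.27 0.008" --pt "1 -0.149 -0.224 0.28 0.008" --pt "1 -0.149 -0.224 0.28 0.008"

```text
time_s: 4.57
ee_pos: [345.6, -87.5, 61.0]
ee_rot: [179.9, 0.0, 5.6]
force: [-0.3, -0.4, 0.3]
gripper_width: 55.6
```

Request:
arm_command --pt "1 0 0 0 0" --pt "1 0 0 0 0" --pt "1 0 0 0 0"

```text
time_s: 4.82
ee_pos: [347.1, -88.7, 62.1]
ee_rot: [179.8, -0.1, 5.5]
force: [0.5, -0.5, -0.1]
gripper_width: 55.9
```

Run:
```python
from h import *
s=env.state();print(s["time_s"],s["ee_pos"],s["ee_rot"],s["force"],s["gripper_width"],s["qvel"].round(1))
shot("wrist","w4");crop("w4",130,0,390,195,3,"w4c");shot("side","s4");crop("s4",130,140,330,280,4,"s4c")
```

```text
4.8167 [347.12187216 -88.70830683  62.08657962] [ 1.79842051e+02 -1.30476462e-01  5.52170721e+00] [ 0.53634145 -0.47672192 -0.09091563] 55.87258951622986 [ 0.4 -0.3  0.7  0.1 -0.2  0.1]
```

View pics/w4c.png

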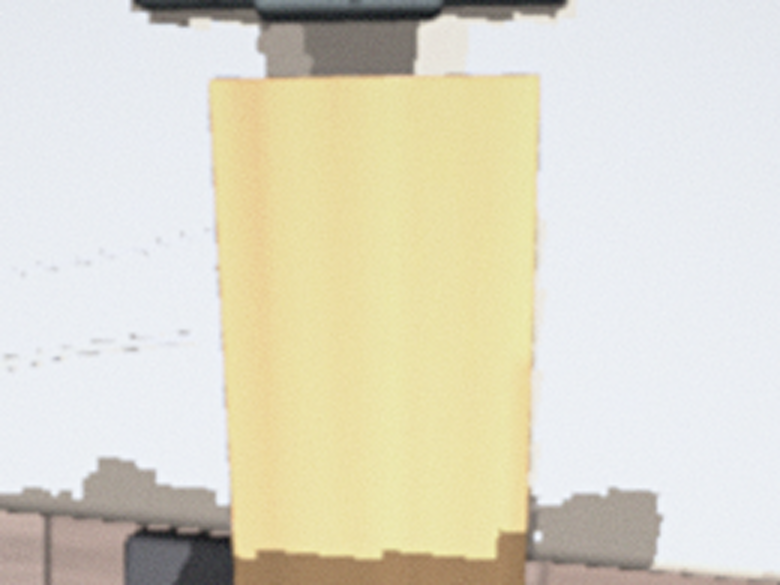

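View pics/s4c.png

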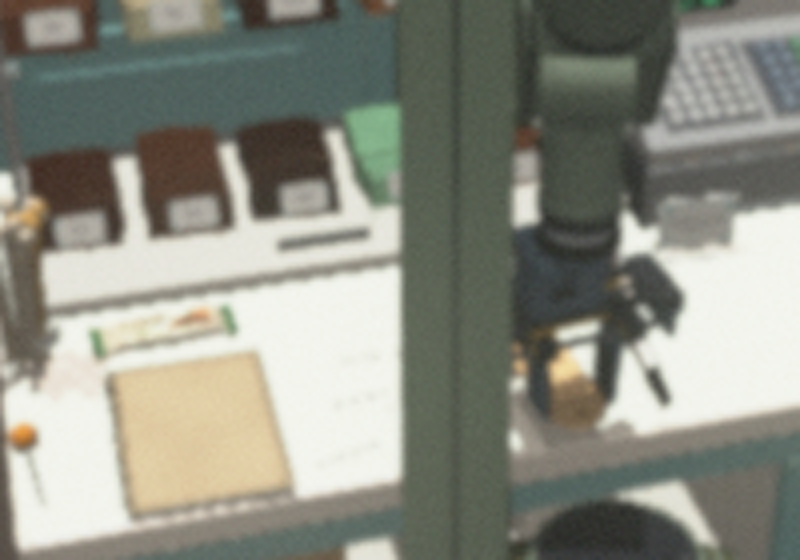

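```bash
cat >> h.py <<'E'
D0=np.array([555.7,-61.1]);PY=np.radians(6.2)
def press(X): # world xy-> press xy
    d=np.array(X)[:2]-D0;return np.array([d@[np.cos(PY),np.sin(PY)],d@[-np.sin(PY),np.cos(PY)]])
def st():
    s=env.state();print(round(s["time_s"],2),"ee",np.round(s["ee_pos"],1),np.round(s["ee_rot"],2),"press",press(s["ee_pos"]).round(1),"F",np.round(s["force"],1),"w",round(s["gripper_width"],1));return s
E
python3 - <<'E'
from h import *
st()
C=cam("wrist",np.load("pics/w4.npy"))
f=lambda u,v,z:press(p2w(C,(130+u/3,v/3),z))
L,R=f(211,79,67),f(540,75,67);print("tagend",L,R,(L+R)/2)
l,r=f(235,555,67),f(527,530,67);print("tag sides",l,r)
a,b=f(258,17,45),f(441,17,45);print(a,b,(a+b)/2)
a,b=f(132,7,10),f(572,7,10);print(a,b,(a+b)/2)
E
```

```text
4.92 ee [346.6 -88.3  61.9] [ 1.7985e+02 -1.1000e-01  5.5500e+00] press [-210.8   -4.5] F [0.4 0.7 0.1] w 55.5
tagend [-98.83797282  23.43727299] [-98.83020386 -32.01113223] [-98.83408834  -4.28692962]
tag sides [-181.56801766   23.65677775] [-177.31731702  -32.11738107]
[-82.97374505  17.65817812] [-83.34506412 -16.71408891] [-83.15940459   0.47204461]
[-70.16882551  49.6053822 ] [-71.22267806 -48.07767238] [-70.69575179   0.76385491]
```

Request:
arm_command --pt "1 0 -0.01 0.015 0" --pt "1 0 -0.01 0.026 0" --pt "1 0.02 -0.01 0.026 0" --pt "1 0.04 -0.01 0.026 0" --pt "1 0.06 -0.0105 0.026 0" --pt "1 0.08 -0.011 0.026 0" --pt "1 0.08 -0.011 0.026 0" --pt "1 0.08 -0.011 0.026 0"

```text
time_s: 5.58
ee_pos: [386.7, -78.9, 48.9]
ee_rot: [179.9, -0.1, 5.6]
force: [-0.1, 0.8, -0.0]
gripper_width: 55.5
```

Run:
```python
from h import *
st();shot("wrist","w5");crop("w5",130,0,390,195,3,"w5c")
```

```text
5.58 ee [386.7 -78.9  48.9] [ 1.7985e+02 -1.0000e-01  5.5900e+00] press [-169.9    0.5] F [-0.1  0.8 -0. ] w 55.5
```

View pics/w5c.png

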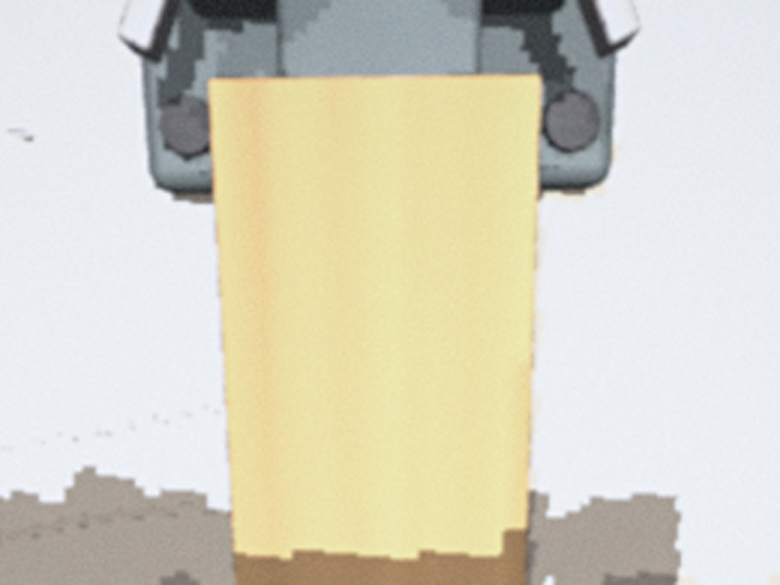

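Request:
arm_command --pt "1 0.01 0.001 0.002 0" --pt "1 0.03 0.001 0.002 0" --pt "1 0.05 0.001 0.002 0" --pt "1 0.07 0 0.002 0" --pt "1 0.09 0 0.002 0" --pt "1 0.11 0 0.002 0" --pt "1 0.12 0 0.002 0" --pt "1 0.12 0 0.002 0"

```text
time_s: 6.3
ee_pos: [447.3, -73.0, 47.9]
ee_rot: [179.8, -0.1, 5.6]
force: [-0.2, -0.4, -0.2]
gripper_width: 55.7
```

Run:
```python
from h import *
st();shot("wrist","w6");crop("w6",130,0,390,195,3,"w6c")
```

```text
6.3 ee [447.3 -73.   47.9] [ 1.7985e+02 -1.3000e-01  5.6100e+00] press [-1.09e+02 -1.00e-01] F [-0.2 -0.4 -0.2] w 55.7
```

View pics/w6c.png

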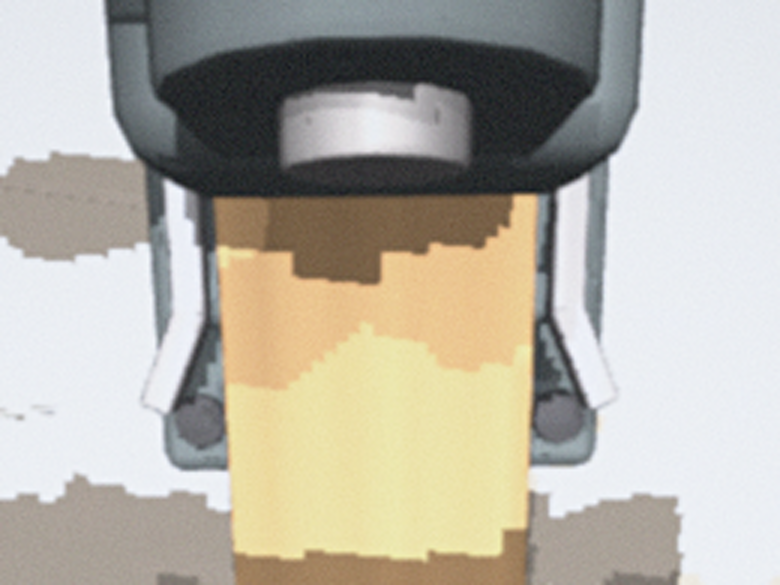

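Request:
arm_command --pt "1 0.01 0 0.002 0" --pt "1 0.02 0 0.002 0" --pt "1 0.03 0 0.002 0" --pt "1 0.035 0 0.002 0" --pt "1 0.038 0 0.002 0" --pt "1 0.04 0 0.002 0" --pt "1 0.042 0 0.002 0" --pt "1 0.044 0 0.002 0"

```text
time_s: 7.02
ee_pos: [466.7, -70.8, 46.5]
ee_rot: [179.9, 0.1, 5.6]
force: [-3.9, -2.0, 0.8]
gripper_width: 55.3
```

Run:
```python
from h import *
st()
```

```text
7.02 ee [466.7 -70.8  46.5] [1.7989e+02 1.3000e-01 5.6100e+00] press [-89.6   0. ] F [-3.9 -2.   0.8] w 55.3
```

Request:
arm_command --pt "1 0.003 0 0 0" --pt "1 0.004 0 0 0" --pt "1 0.004 0 0 0" --pt "0.5 0.002 0 0 0" --pt "0.1 0 0 0 0" --pt "0 0 0 0 0" --pt "0 0 0 0 0" --pt "0 0 0 0 0"

```text
time_s: 7.68
ee_pos: [467.3, -70.7, 46.7]
ee_rot: [179.9, 0.1, 5.6]
force: [-0.4, -0.4, 0.2]
gripper_width: 79.5
```

Request:
arm_command --pt "0 0 0 0 0" --pt "0 0 0 -0.04 0" --pt "0 0 0 -0.12 0" --pt "0 0 0 -0.2 0" --pt "0 -0.05 0 -0.28 0" --pt "0 -0.05 0 -0.34 0" --pt "0 -0.05 0 -0.34 0" --pt "0 -0.05 0 -0.34 0"

```text
time_s: 8.35
ee_pos: [443.8, -73.0, 218.8]
ee_rot: [179.8, -0.3, 5.6]
force: [-0.4, 0.1, -1.4]
gripper_width: 91.0
```

Run:
```python
from h import *
st();shot("wrist","w7");crop("w7",110,0,410,225,2.6,"w7c")
```

```text
8.35 ee [443.8 -73.  218.8] [179.79  -0.27   5.61] press [-112.6    0.2] F [-0.4  0.1 -1.4] w 91.0
```

View pics/w7c.png

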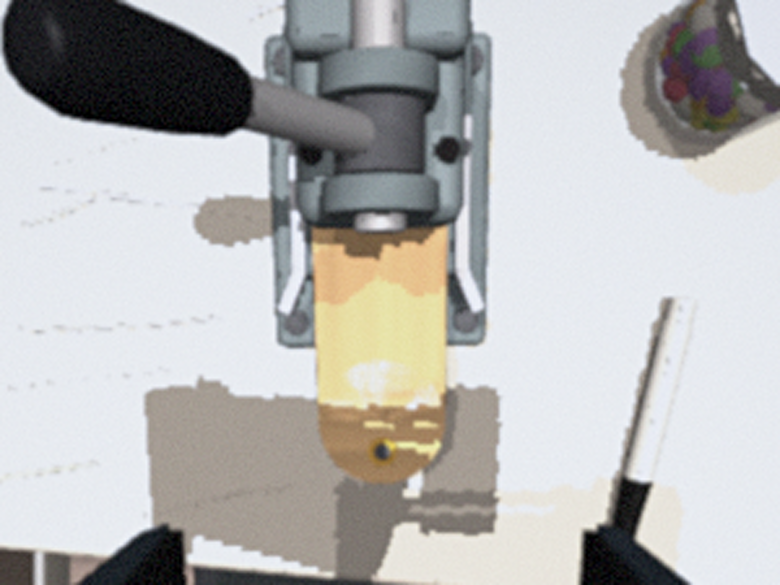

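Run:
```python
from h import *
C=cam("wrist",np.load("pics/w7.npy"))
f=lambda u,v,z:press(p2w(C,(110+u/2.6,v/2.6),z)).round(1)
print("eye",f(382,451,51),"tail",f(382,484,51))
print("front L R",f(315,280,51),f(446,280,51),"guides",f(290,310,52),f(475,310,52),f(300,240,52),f(464,240,52))
s=np.sin(.55);c=np.cos(.55)
for r in (66,110,120): 
    y,z=r*s,138+r*c
    w=D0+np.array([-np.sin(PY),np.cos(PY)])*y
    print("lever",r,w,z,(w2p(C,[w[0],w[1],z])-[110,0])*2.6)
```

```text
eye [-113.3    0.8] tail [-128.5    0.9]
front L R [-39.5  28.3] [-40.1 -26.9] guides [-51.7  39.2] [-52.5 -39.3] [-23.4  33.9] [-24.1 -34.2]
lever 66 [551.97430766 -26.80441918] 194.26661845592736 [232.89279578  98.23122638]
lever 110 [549.49051276  -3.94069863] 231.77769742654561 [71.11007004 51.90052879]
lever 120 [548.92601392   1.2556015 ] 240.3029426471407 [22.25276538 37.90896698]
```

Run:
```python
from h import *
C=cam("top")
for z in (0,200,300,400,500): print(z,p2w(C,(200,108),z).round(),p2w(C,(200,160),z).round())
s=st();yaw=np.radians(s["ee_rot"][2])
for name,px,py in [("A",-60,100),("B",0,100),("C",0,0),("Dd",0,-105)]:
    w=D0+px*np.array([np.cos(PY),np.sin(PY)])+py*np.array([-np.sin(PY),np.cos(PY)])
    d=w-s["ee_pos"][:2]; print(name,w.round(1),"shares",d@[np.cos(yaw),np.sin(yaw)]/500,d@[np.sin(yaw),-np.cos(yaw)]/500)
```

```text
0 [888. 127.   0.] [696. 122.   0.]
200 [803.  98. 200.] [636.  94. 200.]
300 [760.  84. 300.] [606.  79. 300.]
400 [717.  70. 400.] [577.  65. 400.]
500 [675.  55. 500.] [547.  51. 500.]
8.4 ee [442.7 -72.8 217. ] [ 1.7986e+02 -3.0000e-02  5.6100e+00] press [-113.6    0.6] F [ 0.9  0.2 -1.1] w 91.2
A [485.3  31.8] shares 0.1051386685897302 -0.19994533038605072
B [544.9  38.3] shares 0.2251322960538845 -0.2011820065739572
C [555.7 -61.1] shares 0.2271934230337287 -0.0011926274670332414
Dd [ 567.  -165.5] shares 0.22935760636256494 0.20879622059523692
```

Request:
arm_command --pt "1 0 -0.06 0 0" --pt "1 0 -0.13 0 0" --pt "1 0 -0.2 0 0" --pt "1 0.04 -0.205 0 0" --pt "1 0.1 -0.205 0 0" --pt "1 0.17 -0.205 0 0" --pt "1 0.225 -0.205 0 0" --pt "1 0.225 -0.205 0 0"

```text
time_s: 9.07
ee_pos: [548.7, 41.0, 213.6]
ee_rot: [179.9, 0.0, 5.6]
force: [0.3, -0.3, 0.3]
gripper_width: 40.8
```

Run:
```python
from h import *
st();shot("wrist","w8")
```

```text
9.07 ee [548.7  41.  213.6] [1.7987e+02 2.0000e-02 5.6500e+00] press [  4.1 102.2] F [ 0.3 -0.3  0.3] w 40.8
```

View pics/w8.png

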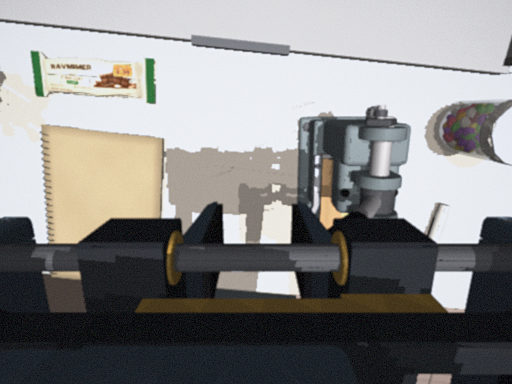

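Request:
arm_command --pt "1 -0.006 0 0 0" --pt "1 -0.006 0 0 0" --pt "1 -0.006 0 0 0" --pt "1 -0.006 0 0 0" --pt "1 -0.006 0 0 0" --pt "1 -0.006 0 0 0"

```text
time_s: 9.62
ee_pos: [542.6, 40.2, 214.0]
ee_rot: [179.9, 0.2, 5.6]
force: [0.5, 0.3, 0.0]
gripper_width: -0.1
```

Run:
```python
from h import *
st()
C=cam("wrist",np.load("pics/w8.npy"))
for uv in [(45,125),(163,137),(60,62),(150,80)]: print(uv,p2w(C,uv,10).round(1))
crop("w8",0,30,220,230,3.5,"w8c")
```

```text
9.62 ee [542.6  40.2 214. ] [179.87   0.18   5.63] press [ -2.1 102.2] F [0.5 0.3 0. ] w -0.1
(45, 125) [574.1 305.3  10. ]
(163, 137) [573.8 161.1  10. ]
(60, 62) [648.8 282.3  10. ]
(150, 80) [639.3 177.8  10. ]
```

View pics/w8c.png

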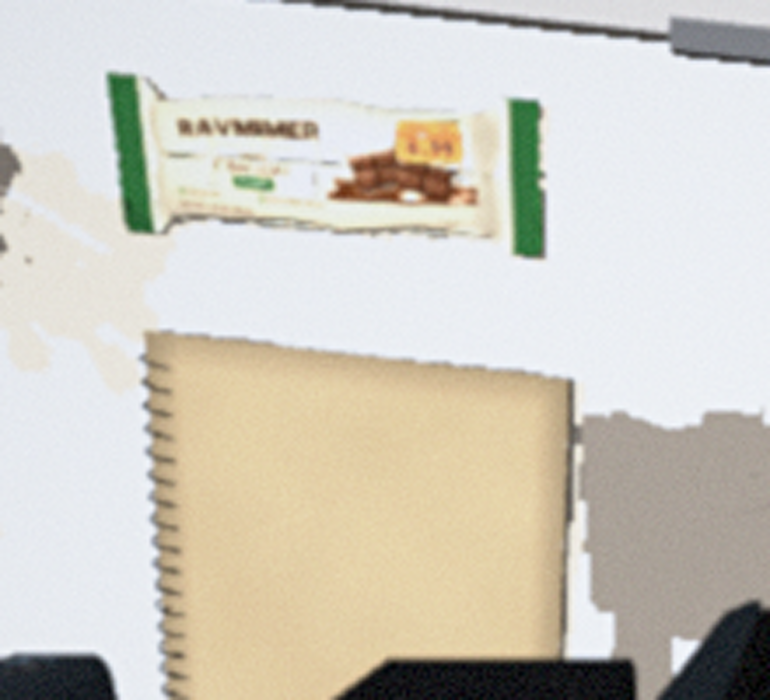

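Request:
arm_command --pt "1 0.004 0.025 0 0" --pt "1 0.004 0.05 0 0" --pt "1 0.004 0.07 0 0" --pt "1 0.004 0.09 0 0" --pt "1 0.004 0.11 0 0" --pt "1 0.004 0.13 0 0" --pt "1 0.004 0.15 0 0" --pt "1 0.004 0.16 0 0"

```text
time_s: 10.28
ee_pos: [552.5, -41.4, 214.3]
ee_rot: [179.8, 0.2, 5.6]
force: [0.1, 0.7, 0.0]
gripper_width: 0.3
```

Run:
```python
from h import *
st();shot("wrist","w9");shot("top","t9");crop("t9",220,150,360,260,5,"t9c")
```

```text
10.28 ee [552.5 -41.4 214.3] [1.798e+02 1.700e-01 5.560e+00] press [-1.1 19.9] F [0.1 0.7 0. ] w 0.3
```

View pics/w9.png

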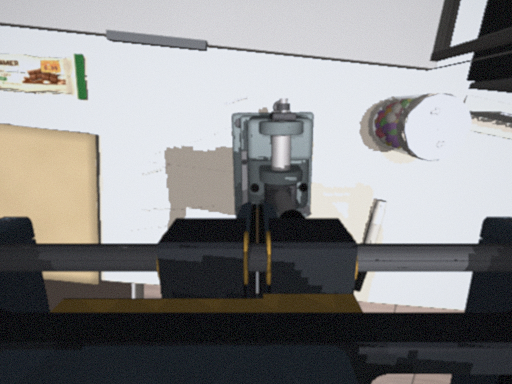

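View pics/t9c.png

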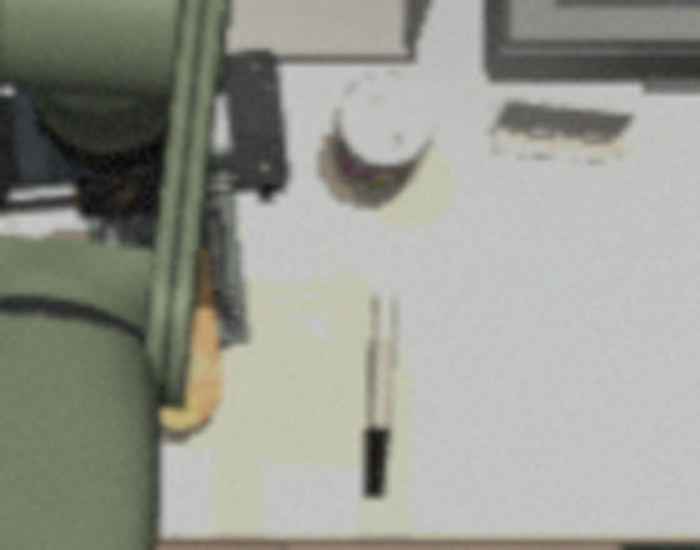

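Request:
arm_command --pt "1 0 0.015 0 0" --pt "1 0 0.03 0 0" --pt "1 0 0.03 0 0" --pt "1 0 0.03 0 0"

```text
time_s: 10.72
ee_pos: [553.5, -56.4, 213.6]
ee_rot: [179.8, 0.3, 5.5]
force: [-0.4, 0.0, -0.1]
gripper_width: 0.3
```

Request:
arm_command --pt "1 0 -0.02 -0.06 0" --pt "1 0 -0.02 -0.13 0" --pt "1 -0.1 -0.02 -0.13 0" --pt "1 -0.2 -0.02 -0.13 0" --pt "1 -0.2 -0.02 -0.13 0" --pt "1 -0.2 -0.02 -0.13 0"

```text
time_s: 11.22
ee_pos: [449.8, -55.6, 279.8]
ee_rot: [179.8, 0.3, 5.5]
force: [0.2, -0.1, -0.5]
gripper_width: 0.8
```

Run:
```python
from h import *
st();shot("wrist","w10");crop("w10",110,0,410,225,2.6,"w10c")
```

```text
11.22 ee [449.8 -55.6 279.8] [179.82   0.3    5.47] press [-104.7   16.9] F [ 0.2 -0.1 -0.5] w 0.8
```

View pics/w10c.png

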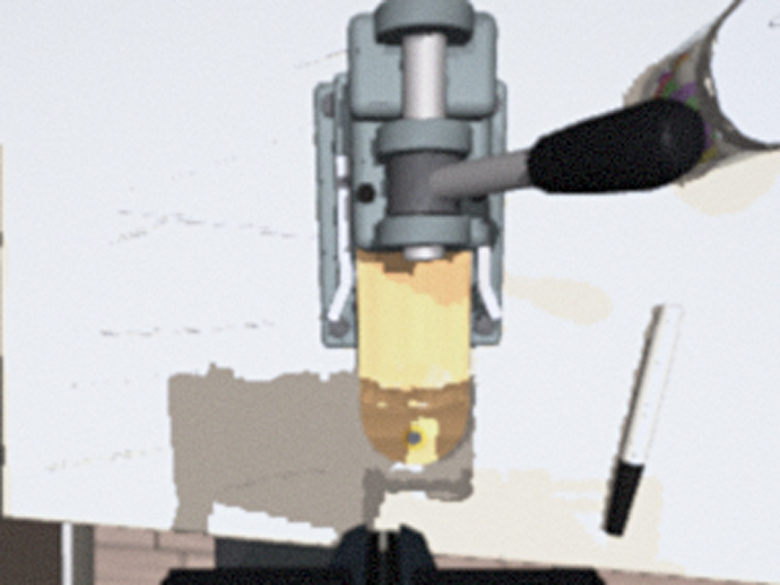

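Run:
```python
from h import *
C=cam("wrist",np.load("pics/w10.npy"))
print("eye",press(p2w(C,(110+415/2.6,438/2.6),51)))
for q in (1.0,1.05,1.1):
  for r in (66,120):
    y,z=-r*np.sin(q-.55),138+r*np.cos(q-.55)
    w=D0+np.array([-np.sin(PY),np.cos(PY)])*y
    print(q,r,((w2p(C,[w[0],w[1],z])-[110,0])*2.6).round(1))
s=st();yaw=np.radians(s["ee_rot"][2])
for name,px,py in [("A",-105,-100),("B",0,-100)]:
    w=D0+px*np.array([np.cos(PY),np.sin(PY)])+py*np.array([-np.sin(PY),np.cos(PY)])
    d=w-s["ee_pos"][:2]; print(name,w.round(1),"shares",d@[np.cos(yaw),np.sin(yaw)]/500,d@[np.sin(yaw),-np.cos(yaw)]/500)
```

```text
eye [-113.74823814    0.2505034 ]
1.0 66 [530.8 164.3]
1.0 120 [664.6 134.8]
1.05 66 [539.5 164.8]
1.05 120 [682.3 136.5]
1.1 66 [547.7 165.5]
1.1 120 [698.5 138.4]
11.27 ee [452.2 -55.6 279.7] [179.81   0.18   5.48] press [-102.3   16.7] F [ 0.  -0.3 -0.4] w 0.2
A [ 462.1 -171.9] shares -0.0024112604766138687 0.23343877231425594
B [ 566.5 -160.5] shares 0.20757194509648397 0.23078295280868794
```

Request:
arm_command --pt "1 0 0.06 0 0" --pt "1 0 0.13 0.03 0" --pt "1 0 0.2 0.09 0" --pt "1 0 0.237 0.13 0" --pt "1 0.06 0.237 0.13 0" --pt "1 0.13 0.237 0.13 0" --pt "1 0.208 0.237 0.13 0" --pt "1 0.208 0.237 0.13 0"

```text
time_s: 11.93
ee_pos: [574.3, -163.6, 212.7]
ee_rot: [179.8, -0.1, 5.6]
force: [0.5, 0.5, 0.4]
gripper_width: 0.5
```

Request:
arm_command --pt "1 0 0 0 0"

```text
time_s: 12.02
ee_pos: [576.3, -163.3, 211.4]
ee_rot: [179.8, 0.0, 5.7]
force: [-0.6, 0.0, 0.4]
gripper_width: 0.3
```

Run:
```python
from h import *
st()
```

```text
12.02 ee [ 576.3 -163.3  211.4] [179.85   0.     5.65] press [   9.4 -103.8] F [-0.6  0.   0.4] w 0.3
```

Request:
arm_command --pt "1 -0.016 -0.025 0 0" --pt "1 -0.016 -0.05 0 0" --pt "1 -0.016 -0.075 0 0" --pt "1 -0.016 -0.1 0 0" --pt "1 -0.016 -0.12 0 0" --pt "1 -0.016 -0.14 0 0" --pt "1 -0.016 -0.16 0 0" --pt "1 -0.016 -0.18 0 0"

```text
time_s: 12.68
ee_pos: [559.1, -73.3, 211.5]
ee_rot: [179.9, -0.0, 5.6]
force: [0.3, 0.1, 0.7]
gripper_width: 0.4
```

Request:
arm_command --pt "1 0 -0.015 0 0" --pt "1 0 -0.02 0 0" --pt "1 0 -0.02 0 0"

```text
time_s: 12.93
ee_pos: [557.7, -62.1, 211.1]
ee_rot: [179.9, 0.0, 5.7]
force: [0.9, 0.1, 0.9]
gripper_width: 0.7
```

Request:
arm_command --pt "1 0 0.02 -0.06 0" --pt "1 0 0.02 -0.13 0" --pt "1 -0.1 0.02 -0.13 0" --pt "1 -0.2 0.02 -0.13 0" --pt "0 -0.2 0.02 -0.13 0" --pt "0 -0.2 0.02 -0.13 0"

```text
time_s: 13.43
ee_pos: [455.6, -82.2, 276.6]
ee_rot: [179.9, 0.1, 5.6]
force: [-0.7, 0.7, -0.2]
gripper_width: 10.8
```

Run:
```python
from h import *
st();shot("wrist","w11");crop("w11",110,0,410,225,2.6,"w11c")
```

```text
13.43 ee [455.6 -82.2 276.6] [1.7991e+02 1.0000e-01 5.6400e+00] press [-101.8  -10.2] F [-0.7  0.7 -0.2] w 10.8
```

View pics/w11c.png

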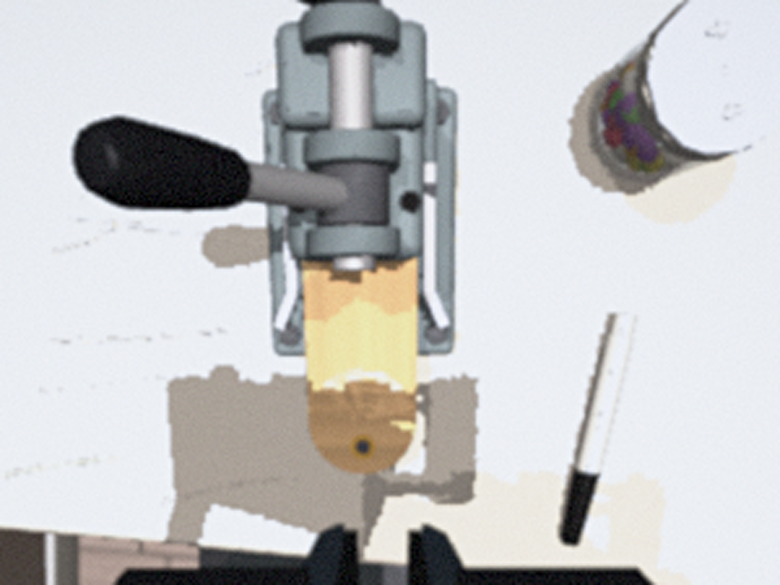

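Run:
```python
from h import *
C=cam("wrist",np.load("pics/w11.npy"))
print("eye",press(p2w(C,(110+363/2.6,446/2.6),51)))
for q in (0,.05,.1):
  for r in (66,120):
    y,z=-r*np.sin(q-.55),138+r*np.cos(q-.55)
    w=D0+np.array([-np.sin(PY),np.cos(PY)])*y
    print(q,r,((w2p(C,[w[0],w[1],z])-[110,0])*2.6).round(1))
s=st();yaw=np.radians(s["ee_rot"][2])
for name,px,py in [("A",-90,0)]:
    w=D0+px*np.array([np.cos(PY),np.sin(PY)])+py*np.array([-np.sin(PY),np.cos(PY)])
    d=w-s["ee_pos"][:2]; print(name,w.round(1),"shares",d@[np.cos(yaw),np.sin(yaw)]/500,d@[np.sin(yaw),-np.cos(yaw)]/500,(s["ee_pos"][2]-46.5)/500)
```

```text
eye [-113.28972136    0.63585096]
0 66 [235.7 179. ]
0 120 [ 88.6 156.7]
0.05 66 [244.1 178.3]
0.05 120 [105.3 154.6]
0.1 66 [253.  177.5]
0.1 120 [123.5 152.5]
13.48 ee [458.  -82.2 276.6] [ 1.799e+02 -3.000e-02  5.650e+00] press [-99.4 -10.4] F [-0.1  0.1  0.9] w 14.8
A [466.2 -70.8] shares 0.01851574729245606 -0.02097391328357234 0.4601511673125043
```

Request:
arm_command --pt "0 0.018 -0.021 0 0" --pt "0 0.018 -0.021 0.05 0" --pt "0 0.018 -0.021 0.1 0" --pt "0 0.018 -0.021 0.15 0" --pt "0 0.018 -0.021 0.2 0" --pt "0 0.018 -0.021 0.24 0" --pt "0 0.018 -0.021 0.26 0" --pt "0 0.018 -0.021 0.26 0"

```text
time_s: 14.15
ee_pos: [465.5, -70.8, 143.6]
ee_rot: [180.0, 0.3, 5.7]
force: [-0.6, 0.4, 0.0]
gripper_width: 68.2
```

Run:
```python
from h import *
st()
```

```text
14.15 ee [465.5 -70.8 143.6] [180.     0.28   5.65] press [-90.7   0.1] F [-0.6  0.4  0. ] w 68.2
```

Request:
arm_command --pt "0 0 0 0.04 0" --pt "0 0 0 0.09 0" --pt "0 0 0 0.14 0" --pt "0 0 0 0.18 0" --pt "0 0 0 0.193 0" --pt "0 0 0 0.194 0" --pt "0 0 0 0.194 0" --pt "0 0 0 0.194 0"

```text
time_s: 14.82
ee_pos: [466.7, -71.0, 47.9]
ee_rot: [180.0, 0.1, 5.7]
force: [-0.5, -0.7, -0.2]
gripper_width: 91.0
```

Run:
```python
from h import *
st()
```

```text
14.82 ee [466.7 -71.   47.9] [1.7995e+02 1.1000e-01 5.6600e+00] press [-89.6  -0.3] F [-0.5 -0.7 -0.2] w 91.0
```

Request:
arm_command --pt "0 0 0 0.003 0" --pt "0.3 0 0 0.003 0" --pt "1 0 0 0.003 0" --pt "1 0 0 0.003 0" --pt "1 0 0 0.003 0" --pt "1 0 0 0.003 0" --pt "1 0 0 0.003 0" --pt "1 0 0 0.003 0"

```text
time_s: 15.48
ee_pos: [466.7, -71.1, 46.5]
ee_rot: [180.0, 0.1, 5.7]
force: [-0.4, 0.9, 1.2]
gripper_width: 55.5
```

Request:
arm_command --pt "1 0 0 0 0" --pt "1 0 0 0 0" --pt "1 0 0 -0.002 0" --pt "1 -0.02 0 -0.003 0" --pt "1 -0.06 0 -0.003 0" --pt "1 -0.1 0 -0.003 0" --pt "1 -0.14 0 -0.003 0" --pt "1 -0.14 0 -0.003 0"

```text
time_s: 16.15
ee_pos: [391.2, -77.4, 47.5]
ee_rot: [-179.9, 0.5, 5.6]
force: [-0.8, 0.4, -1.3]
gripper_width: 55.7
```

Run:
```python
from h import *
st();shot("wrist","w12")
```

```text
16.15 ee [391.2 -77.4  47.5] [-179.94    0.48    5.62] press [-165.3    1.6] F [-0.8  0.4 -1.3] w 55.7
```

View pics/w12.png

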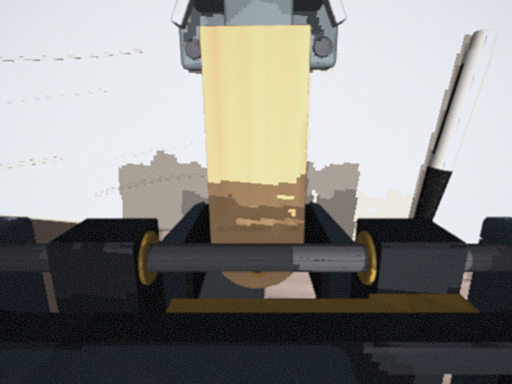

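Request:
arm_command --pt "1 -0.05 0 0 0" --pt "1 -0.09 0 -0.03 0" --pt "1 -0.09 0 -0.1 0" --pt "1 -0.09 -0.06 -0.15 0.03" --pt "1 -0.07 -0.13 -0.15 0.06" --pt "1 -0.04 -0.2 -0.15 0.09" --pt "1 0 -0.27 -0.15 0.12" --pt "1 0.03 -0.34 -0.15 0.147"

```text
time_s: 16.87
ee_pos: [395.0, 95.2, 123.7]
ee_rot: [-180.0, 0.0, -1.1]
force: [1.4, -0.8, -0.2]
gripper_width: 55.4
```

Run:
```python
from h import *
s=st();yaw=np.radians(s["ee_rot"][2]);d=np.array([432,233])-s["ee_pos"][:2]
print(d@[np.cos(yaw),np.sin(yaw)]/500,d@[np.sin(yaw),-np.cos(yaw)]/500,"turn",(s["ee_rot"][2]+1)/45)
```

```text
16.87 ee [395.   95.2 123.7] [-1.7999e+02  1.0000e-02 -1.0800e+00] press [-142.8  172.8] F [ 1.4 -0.8 -0.2] w 55.4
0.0687295073041498 -0.27687883104489425 turn -0.0017118435102699023
```

Request:
arm_command --pt "1 0.02 -0.07 0 0" --pt "1 0.04 -0.14 0 0" --pt "1 0.06 -0.21 0 0" --pt "1 0.069 -0.277 0.03 0" --pt "1 0.069 -0.277 0.08 0" --pt "1 0.069 -0.277 0.127 0" --pt "1 0.069 -0.277 0.127 0" --pt "1 0.069 -0.277 0.127 0"

```text
time_s: 17.53
ee_pos: [431.9, 233.2, 59.6]
ee_rot: [180.0, 0.1, -1.1]
force: [-0.2, -0.2, -0.3]
gripper_width: 55.7
```

Run:
```python
from h import *
st();shot("wrist","w13");C=cam("wrist",np.load("pics/w13.npy"))
for X in [(572.5,305,10),(571.5,160.5,10),(362.5,163,10),(364,306.7,10)]: print(w2p(C,X).round())
```

```text
17.53 ee [431.9 233.2  59.6] [ 1.7995e+02  1.2000e-01 -1.0600e+00] press [-91.3 305.9] F [-0.2 -0.2 -0.3] w 55.7
[145.   1.]
[366.  -2.]
[344. 281.]
[171. 282.]
```

View pics/w13.png

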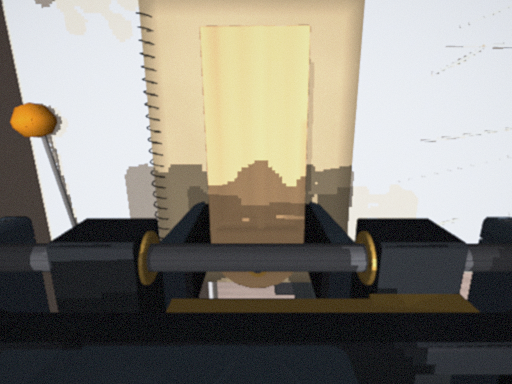

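Request:
arm_command --pt "1 0 0 0.03 0" --pt "1 0 0 0.06 0" --pt "1 0 0 0.08 0" --pt "1 0 0 0.088 0" --pt "1 0 0 0.092 0" --pt "1 0 0 0.094 0" --pt "1 0 0 0.095 0" --pt "1 0 0 0.096 0"

```text
time_s: 18.25
ee_pos: [433.5, 233.7, 13.6]
ee_rot: [-179.9, -0.1, -1.1]
force: [-0.9, 0.4, 0.1]
gripper_width: 55.6
```

Run:
```python
from h import *
st()
```

```text
18.25 ee [433.5 233.7  13.6] [-1.7992e+02 -1.2000e-01 -1.1000e+00] press [-89.6 306.3] F [-0.9  0.4  0.1] w 55.6
```

Lower the last 2 mm until touching, then open.

Request:
arm_command --pt "1 0 0 0.003 0" --pt "1 0 0 0.0045 0" --pt "1 0 0 0.0045 0" --pt "1 0 0 0.0045 0"

```text
time_s: 18.58
ee_pos: [433.5, 233.7, 11.3]
ee_rot: [-179.9, -0.1, -1.1]
force: [0.1, -0.9, -0.8]
gripper_width: 55.7
```

Request:
arm_command --pt "0.6 0 0 0 0" --pt "0.3 0 0 0 0" --pt "0.1 0 0 0 0" --pt "0.1 0 0 0 0" --pt "0.1 0 0 0 0" --pt "0.1 0 0 0 0"

```text
time_s: 19.08
ee_pos: [433.6, 233.8, 11.4]
ee_rot: [-179.9, -0.1, -1.1]
force: [-0.4, 0.9, 0.0]
gripper_width: 81.8
```

Request:
arm_command --pt "0.1 0 0 -0.02 0" --pt "0.1 0 0 -0.08 0" --pt "0.1 0 0 -0.15 0" --pt "0.1 0 0 -0.22 0" --pt "0.1 -0.05 0 -0.3 0" --pt "0.1 -0.1 0 -0.36 0" --pt "0.1 -0.1 0 -0.36 0" --pt "0.1 -0.1 0 -0.36 0"

```text
time_s: 19.75
ee_pos: [383.2, 234.9, 193.3]
ee_rot: [-179.8, -0.4, -1.0]
force: [0.3, 0.6, -0.3]
gripper_width: 82.0
```

Run:
```python
from h import *
st();shot("wrist","w14");shot("top","t14");crop("t14",110,155,350,265,3.3,"t14c")
```

```text
19.75 ee [383.2 234.9 193.3] [-179.76   -0.38   -1.03] press [-139.5  312.9] F [ 0.3  0.6 -0.3] w 82.0
```

View pics/w14.png

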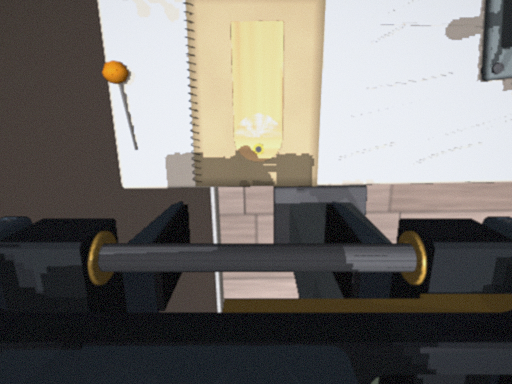

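View pics/t14c.png

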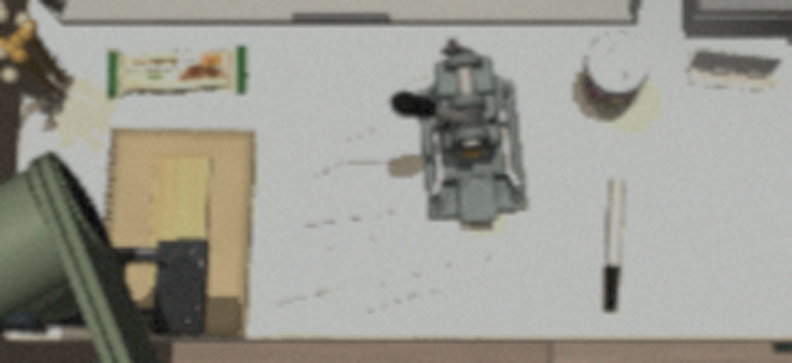

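Request:
arm_command --pt "0.1 0 0 0 0" --pt "0.1 0 0 0 0" --pt "0.1 0 0 0 0"

```text
time_s: 20.1
ee_pos: [383.0, 233.9, 189.2]
ee_rot: [180.0, 0.0, -1.1]
force: [0.3, -0.9, 0.1]
gripper_width: 82.0
```

Run:
```python
from h import *
C=cam("wrist",np.load("pics/w14.npy"))
print("tag eye,sqL,sqR",[p2w(C,u,16).round(1) for u in [(258,149),(231,21),(284,22)]])
print("lever knob via top",p2w(cam("top"),(110+408/3.3,155+103/3.3),230))
st();print(env.job_done())
```

```text
tag eye,sqL,sqR [array([409.7, 235.1,  16. ]), array([545.2, 261.4,  16. ]), array([543.2, 205.5,  16. ])]
lever knob via top [548.42041017 -10.30155364 230.        ]
20.1 ee [383.  233.9 189.2] [ 1.7997e+02  3.0000e-02 -1.1000e+00] press [-139.8  311.9] F [ 0.3 -0.9  0.1] w 82.0
the job is handed in; nothing more can be done
None
```

I embossed the tag and laid it on the order pad, then handed the job in at 20.1 s. The hand-in gives no verdict, so these are my own checks:

- **Against the stop:** the arm felt about 4 N of contact. The eyelet's position put the square end within about 1 mm of the back stop.
- **Lever thrown:** it snapped over to the closed side at about 1.05–1.10 rad, as near as the pictures show. The tag had not moved by more than 1 mm or so.
- **Lever back:** it sits on the open side again, in the same place as at the start. The tag was still against the stop (eyelet unmoved) when it came back.
- **On the pad:** the tag's measured edges lie well inside the pad, about 27 mm or more from the ends and about 44 mm from the sides. I set it down at pad height with no force left, and the gripper was well clear at hand-in. I did not measure its tilt.
- **Other things:** the bystanders in view of the last pictures (jar, marker, bar, lollipop) and the pad looked where they were at the start. I judged this by eye and did not re-measure them. The tongs were outside those crops, but the arm did not go near them after picking up the tag.

No check failed. The only disagreement was about 1–2 mm sideways between the wrist camera and the arm's own position, within the stated calibration. I corrected for it while feeding the tag in.

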